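# Sieve the barrel nuts out of the bench hardware

### The job

Take the wooden sieve by its handle and shake it side to side along the catch box's track, knocking it lightly against the rubber buffer at either end but never squashing a buffer hard, until all five small brass barrel nuts have dropped through the mesh into the box. Then lift the sieve off with the large nuts and collars still in it, lower it gently into the nesting pan until it sits fully home, and let go. Keep it upright and leave the offcut, the pliers and the marking gauge alone.

Things in the scene. Friction and masses are not known exactly. Their poses are not given: they have to be found in the camera images.
- sieve: The sieve: a pale wooden hod with a wire floor, 200 mm (its x) by 160 mm (its y), about 0.55 kg. Walls 44 mm high; the two end boards (+-x, 12 mm thick) rise to 139 mm and carry a dark handle rail. Origin: centre of its underside, z up. It starts standing on the catch box's track, within 7 mm of the middle, y along the box's y. It works the same turned half round.
- handle (a point): Centre of the sieve's handle rail, 118 mm above the sieve's underside, straight over its centre. The rail runs along the sieve's x, 176 mm long, 22 mm wide (along y) and 30 mm high: grip it across its width from above.
- mesh_mid (a point): Centre of the top of the sieve's wire floor, 11.4 mm above the sieve's underside. Wire 2.8 mm thick, openings 16.8 mm along x by 15.2 mm along y, the wires running along the sieve's x and y; area 176 x 144 mm.
- catch_box: Catch box of brown wood, fixed on the bench, 226 mm (x) by 300 mm (y), open above, 62 mm high with lips to 78 mm. Origin: centre of its underside, z up. Inside 186 x 280 mm, dark metal floor 10 mm above the bench. Near each y end a dark stop bar with two brass thumbscrews lies across it, a black rubber buffer 70 mm wide at its middle facing the sieve.
- track_mid (a point): Middle of the box's waxed track (the tops of its long sides, 62 mm above the bench). The sieve's end boards slide on it along the box's y with 1 to 3 N of friction, between outer lips with 3 mm play each side. When the sieve stands at this middle, each buffer face is 16 to 30 mm from its side, set by hand, not alike and not measured: find both by feel.
- buffer_left (a joint): Rubber buffer at the box's +y end: how far it is pressed in, m (0 free, 0.013 the most). It pushes back 2.5 N per mm, plus damping of 25 N per m/s. A light knock presses it in by 2 to 8 mm (5 to 20 N); over 10 mm is too hard.
- buffer_right (a joint): The same for the buffer at the box's -y end.
- pan: Nesting pan of brown wood, fixed on the bench, 219 mm (x) by 179 mm (y), 40 mm high, open above. Origin: centre of its underside, z up. The sieve's frame goes into it with 1.5 mm play each side, x along x, either way round. Straight walls to 30 mm above the bench; above them a sloping lead-in 10 mm high widens the mouth by about 5 mm each side.
- pan_ledge (a point): Centre of the pan at the height of its ledge, 20 mm above the bench, on which the sieve's underside rests when it is fully home: sieve then lies at this point. Hard wood: land at 20 mm/s or slower; more than 60 N of contact is too hard.
- barrel_1: Small part: brass barrel nut, a plain cylinder 10 mm in diameter and 21 mm long (along its y), 14 g. It lies across the wires at the start and drops through an opening once shaking has tipped it: brisk strokes of 0.2 m/s or more do, slow ones may not. Its origin is the centre of its underside as it lay at the start.
- barrel_2: Small part: brass barrel nut, a plain cylinder 10 mm in diameter and 21 mm long (along its y), 14 g. It lies across the wires at the start and drops through an opening once shaking has tipped it: brisk strokes of 0.2 m/s or more do, slow ones may not. Its origin is the centre of its underside as it lay at the start.
- barrel_3: Small part: brass barrel nut, a plain cylinder 10 mm in diameter and 21 mm long (along its y), 14 g. It lies across the wires at the start and drops through an opening once shaking has tipped it: brisk strokes of 0.2 m/s or more do, slow ones may not. Its origin is the centre of its underside as it lay at the start.
- barrel_4: Small part: brass barrel nut, a plain cylinder 10 mm in diameter and 21 mm long (along its y), 14 g. It lies across the wires at the start and drops through an opening once shaking has tipped it: brisk strokes of 0.2 m/s or more do, slow ones may not. Its origin is the centre of its underside as it lay at the start.
- barrel_5: Small part: brass barrel nut, a plain cylinder 10 mm in diameter and 21 mm long (along its y), 14 g. It lies across the wires at the start and drops through an opening once shaking has tipped it: brisk strokes of 0.2 m/s or more do, slow ones may not. Its origin is the centre of its underside as it lay at the start.
- big_nut_1: Large part: steel hexagon nut, 30 mm across flats, 16 mm high. Too large for the mesh. Its origin is the centre of its underside as it lay at the start.
- big_nut_2: Large part: steel hexagon nut, 30 mm across flats, 16 mm high. Too large for the mesh. Its origin is the centre of its underside as it lay at the start.
- big_collar_1: Large part: aluminium collar, 32 mm in diameter with a 17 mm bore, 16 mm high. Too large for the mesh. Its origin is the centre of its underside as it lay at the start.
- big_collar_2: Large part: aluminium collar, 32 mm in diameter with a 17 mm bore, 16 mm high. Too large for the mesh. Its origin is the centre of its underside as it lay at the start.
- offcut: Bystander: pale wooden offcut, 79 x 53 x 25 mm, lying behind the work; origin at the middle of the underside.
- pliers: Bystander: blue-handled pliers, 122 x 180 x 12 mm, lying behind the work; origin at the middle of the underside.
- gauge: Bystander: wooden marking gauge, 130 x 195 x 74 mm, lying behind the work; origin at the middle of the underside.

How it is judged:
By the outcome, as a careful person would: the job done as asked, in the order asked, and still so for the second after the job is handed in, with the robot touching nothing.
It also fails if it takes over 67 s, if anything falls off the work surface, if the arm or the gripper's body presses on something with over 40 N, if the wrist force passes 120 N, or if a joint passes its speed limit or range.

### The arm

A 6-joint arm with a two-finger parallel gripper is mounted at the origin on a cart in front of the work surface, level with it; the furniture and walls round the work are solid. World frame = base frame: x ahead of the robot, y to its left, z up, the work surface at z = 0. Lengths are in m, angles in degrees, forces in N, time in s.
With the tool pointing down it reaches from about 0.4 to 0.825 m from the base axis. Payload 7 kg.
Tool frame: the origin (TCP) lies midway between the tips of the shut fingers; the grasp point (between the pads) lies 19 mm behind it; z points along the fingers, y is the line along which they close (so a half turn about z gives the same grasp; the last joint's range is limited). The gripper opens to 88 mm and grips with 3 to 60 N. Pads are 19 mm wide; open, the fingers measure 130 mm over their backs; the gripper's body (78 mm by 193 mm) begins 47 mm behind the grasp point.
Start: joints at [93.341, 20.546, 0.682, 0, -70.136, -16.507], TCP at [0.154, 0.657, 0.227] pointing down, gripper open.
Joint ranges: [-176.03, 176.03], [-82.01, 121.73], [-58.28, 71.71], [-173.87, 95.51], [-174.79, -0.11], [-173.66, 173.66]. Speed limits (degrees/s): [136.94, 136.94, 172.46, 180, 180, 180].

### API

Orientations are given as [roll, pitch, yaw] about the fixed x, y, z axes, in that order (R = Rz(yaw) Ry(pitch) Rx(roll)).
In Python, from plant import r gives the robot as it stands.
- The arm moves only by the tool carry_out, never from a script. Its argument "deltas" is a list of rows, each a list of 3 entries, a list of its own where there are three numbers: the opening, from 0 (shut) to 1 (fully open), then the shift along the tool's x, y, z in mm, then the turn, a rotation vector about the tool's x, y, z in rad. In form: [[gripper, [tx, ty, tz], [rx, ry, rz]], ...]. A call has 1 to 12 rows; each row is the pose to reach, as a shift and turn from the pose commanded when the call began, along the tool's axes at that moment; what a row does not reach only later rows make up. A row lasts 1/10 s, in which the tool goes at most 50 mm and 8.59 degrees, less where a joint would pass 70% of its speed; a pose out of reach is approached as far as the arm can. A call with a gripper value outside its range is refused whole. The fingers move at their own pace and stop on an object; "squeeze" is the grip in N (left out, the last holds). Time passes only in rows, so rows that repeat a pose let the fingers close. It gives the time, the measured TCP pose, the force, the opening and the grip force at its end, in the units of the state.
- r.get_state(): the state, without advancing time (a new reading comes with each control period).
- r.capture(name): name is "scene" or "top" or "wrist"; returns (picture, depth): 420x560x3 uint8, red, green, blue; 420x560 float32, m along the optical axis (not along the pixel's ray), 0 where there is no reading.
- r.get_calibration(name): a dict with "fov_y" (degrees; the focal length in pixels is half the picture's height over the tangent of half this angle, whatever the lens; pixels are square), "cx", "cy" (the principal point, pixels), "view" (4x4, takes a point from world to camera coordinates). Camera axes: x right, y down, z forward; pixel columns grow to the right and rows downward; lengths in m; the calibration is good to about 2 mm. A picture is of the moment at which its call begins: read the wrist's pose just before it. get_calibration takes no time and is no camera call; for the wrist camera it gives the pose at the moment of the call.
- r.close_job(): hands the job in; it is judged then, once.
The state is a dict: "time_s": time; "joints": joint angles; "qd": joint speeds; "joint_torque": joint torques, N m; "tcp_pos": TCP position; "eef_rot": TCP orientation; "contact_force": force on the tool from outside, world axes, zero at the start; "moment": the same for the moment, N m; "gripper_width": finger opening in m; "gripper_force": force on a finger pad.
Only numpy, scipy, OpenCV 4.12 (cv2) and the standard library are available. Lean on these libraries where they do the work, as an engineer would, in place of code of your own. Each camera call takes 0.05 s, during which the arm holds its last target. There are 200 camera calls.

## Working session

There is one attempt and no reset: what is moved stays moved. The work goes in short steps, Python scripts to look and compute and a tool call to move; the robot and the scene stay as the last step left them, time stands still between calls to the robot, and variables do not carry over. Pictures are saved under pics/ and viewed, at most 12 in all, crops included, and the job is handed in when it is done.

Besides the shell and the picture viewer there is one more tool, called after "Request:" by a JSON object that holds its "name" and its "arguments", one argument or row to a line. carry_out: Moves the arm, as the interface text tells. Its arguments: {"type":"object","properties":{"deltas":{"type":"array"},"squeeze":{"type":"number"}},"required":["deltas"]}

```bash
mkdir -p pics; ls
cat > h.py <<'E'
import numpy as np, cv2
from plant import r
def cap(n,save=None):
    c=r.get_calibration(n); p,d=r.capture(n)
    if save: cv2.imwrite(f'pics/{save}.png',p[:,:,::-1])
    return p,d,c
def world(c,u,v,d):
    f=210/np.tan(np.radians(c['fov_y'])/2); u=np.asarray(u,float);v=np.asarray(v,float)
    P=np.stack([(u-c['cx'])/f*d,(v-c['cy'])/f*d,d*np.ones_like(u),np.ones_like(u)],-1)
    return (P@np.linalg.inv(np.array(c['view'])).T)[...,:3]
def cloud(c,d):
    v,u=np.mgrid[:420,:560]; return world(c,u,v,d)
def plane(c,u,v,z):
    a=world(c,u,v,1.);o=np.linalg.inv(np.array(c['view']))[:3,3]
    t=(z-o[2])/(a[...,2]-o[2]); return o+(a-o)*t[...,None]
E
python3 - <<'E'
from h import *
print(r.get_state())
for n in('scene','top'):
    p,d,c=cap(n,n+'0'); print(n,c['fov_y'],c['cx'],c['cy'],np.linalg.inv(np.array(c['view'])).round(3).tolist(), (d>0).mean())
    np.savez(n+'0.npz',p=p,d=d,view=c['view'],fov_y=c['fov_y'],cx=c['cx'],cy=c['cy'])
E
```

```text
pics
{'time_s': 0.0, 'joints': array([ 9.33404248e+01,  2.05896802e+01,  6.36064356e-01, -2.09284721e-02,
       -7.01355577e+01, -1.65058157e+01]), 'qd': array([ 0.02961071,  0.06128591, -0.04372374, -0.0450227 ,  0.03276767,
        0.08006741]), 'joint_torque': array([ 6.34057469e-04, -5.82718027e+01,  2.93066901e+01,  6.99789271e+00,
        7.08003514e-03, -1.44859014e-04]), 'tcp_pos': array([0.1536609 , 0.65679345, 0.22565735]), 'eef_rot': array([ 1.79908911e+02, -6.47422660e-03, -1.31725124e+01]), 'contact_force': array([1.06184137, 0.2859559 , 0.72207799]), 'moment': array([-0.00108577,  0.01723113, -0.03445831]), 'gripper_force': 0.0, 'gripper_width': 0.08754806748746709}
scene 54.241184631978854 278.5213038450401 206.72723708995704 [[0.741, -0.497, 0.452, 0.153], [-0.671, -0.568, 0.476, -0.457], [0.02, -0.656, -0.755, 0.878], [0.0, 0.0, 0.0, 1.0]] 0.9958843537414966
top 45.873402810717934 281.57034090194884 205.77589301144116 [[0.024, -0.998, 0.059, 0.532], [-0.999, -0.022, 0.026, 0.007], [-0.024, -0.059, -0.998, 1.17], [0.0, 0.0, 0.0, 1.0]] 0.9960671768707483
```

View pics/scene0.png

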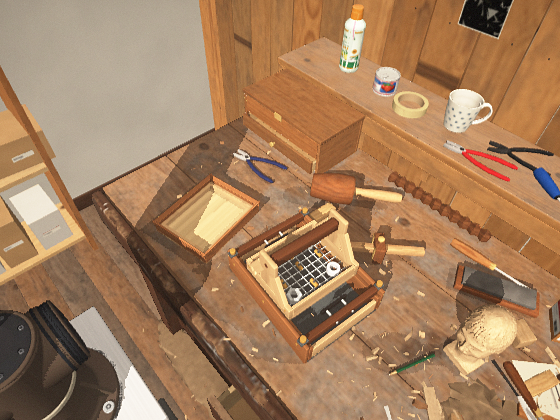

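View pics/top0.png

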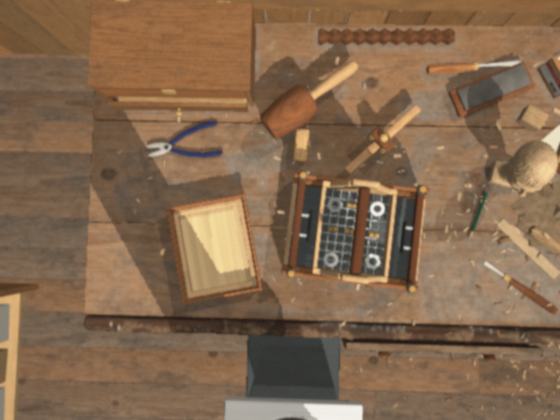

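The scene view shows the sieve on the box around (310,260), the pan at (207,217), the pliers at (262,165) and the gauge at (385,248). In the top view the sieve is at (358,232), the pan at (215,248), the offcut at (302,145), the pliers at (185,142) and the gauge at (385,138).

```bash
cat > m.py <<'E'
from h import *
def rect(P):
    c,s,a=cv2.minAreaRect((P[:,:2]*1000).astype(np.float32)); return np.round(c,1),np.round(s,1),round(a,2)
for n in('top','scene'):
    z=np.load(n+'0.npz'); c={k:z[k] for k in('view','fov_y','cx','cy')}; p=z['p'];W=cloud(c,z['d'])
    X,Y,Z=W[...,0],W[...,1],W[...,2]
    box=(abs(Y+.1)<.25)&(abs(X-.5)<.17)
    def big(m):
        m=cv2.morphologyEx(m.astype(np.uint8),cv2.MORPH_CLOSE,np.ones((3,3)))
        k,l,s,_=cv2.connectedComponentsWithStats(m); i=1+np.argmax(s[1:,4]); return l==i
    reg=lambda a,b:(X>.3)&(X<.75)&(Z>a)&(Z<b)
    m=big(reg(.17,.23)); print(n,'sieve high',m.sum(),rect(W[m]),np.percentile(Z[m],[5,50,95]).round(4))
    dark=m&(p.astype(int).sum(2)<230); print(' rail',dark.sum(),rect(W[dark]),np.median(W[dark],0).round(4),np.percentile(Z[dark],[5,50,95]).round(4))
    m=big(reg(.055,.092)&(Y<.12)); print(' box',m.sum(),rect(W[m]),np.percentile(Z[m],[5,50,95]).round(4))
    m=big(reg(.03,.05)&(Y>.1)); print(' pan',m.sum(),rect(W[m]),np.percentile(Z[m],[5,50,95]).round(4))
    m=reg(-.02,.02); print(' table z',np.median(Z[m]).round(4))
E
python3 m.py
```

```text
top sieve high 1482 (array([550.8, -72.4]), array([153.9, 200. ]), 84.15) [0.1793 0.194  0.2009]
 rail 692 (array([ 527.9, -105.4]), array([144.4, 172.1]), 37.78) [ 0.5438 -0.1185  0.1927] [0.1806 0.1927 0.1966]
 box 3345 (array([ 544.8, -136.6]), array([316.2, 235.7]), 84.38) [0.0597 0.0795 0.087 ]
 pan 1338 (array([509.6, 144. ]), array([225. , 277.7]), 12.35) [0.0304 0.0373 0.0425]
 table z -0.0016
scene sieve high 1497 (array([ 368.1, -231.9]), array([601.6, 161.5]), 31.3) [0.1732 0.1926 0.1998]
 rail 350 (array([ 360.4, -245.5]), array([579.3, 125.4]), 33.37) [ 0.5319 -0.1314  0.1817] [0.1717 0.1817 0.1945]
 box 4012 (array([ 423.4, -172.1]), array([696.2, 364.3]), 18.89) [0.0589 0.0775 0.088 ]
 pan 772 (array([414.7, -90.4]), array([855.7, 282.4]), 72.76) [0.0303 0.0369 0.0412]
 table z -0.0019
```

```bash
cat >> h.py <<'E'
from scipy.spatial.transform import Rotation as Ro
def go(x,y,z,yaw):
    s=r.get_state(); R=Ro.from_euler('xyz',s['eef_rot'],degrees=True)
    T=Ro.from_euler('xyz',[180,0,yaw],degrees=True)
    print('shift mm',(R.inv().apply(np.array([x,y,z])-s['tcp_pos'])*1000).round(1),'turn',(R.inv()*T).as_rotvec().round(4),'t',s['time_s'],'tcp',s['tcp_pos'].round(4),s['eef_rot'].round(2),'F',s['contact_force'].round(1),s['gripper_width'].round(4))
E
python3 - <<'E'
from h import *
c=r.get_calibration('wrist'); R=Ro.from_euler('xyz',r.get_state()['eef_rot'],degrees=True)
M=np.linalg.inv(np.array(c['view'])); print(c['fov_y'],R.inv().apply(M[:3,3]-r.get_state()['tcp_pos']), (R.inv().as_matrix()@M[:3,:3]).round(3))
go(.48,.15,.36,-5.8); go(.52,-.1,.36,-5.8)
E
```

```text
69.57872550765809 [ 0.08463018 -0.00115334 -0.15860075] [[ 0.    -0.951 -0.31 ]
 [ 1.    -0.     0.001]
 [-0.001 -0.31   0.951]]Traceback (most recent call last):
  File "<stdin>", line 4, in <module>
  File "h.py", line 20, in go
    print('shift mm',(R.inv().apply(np.array([x,y,z])-s['tcp_pos'])*1000).round(1),'turn',(R.inv()*T).as_rotvec().round(4),'t',s['time_s'],'tcp',s['tcp_pos'].round(4),s['eef_rot'].round(2),'F',s['contact_force'].round(1),s['gripper_width'].round(4))
                                                                                                                                                                                                                             ^^^^^^^^^^^^^^^^^^^^^^^^
AttributeError: 'float' object has no attribute 'round'
```

```bash
sed -i "s/,s\['gripper_width'\].round(4)/,round(float(s['gripper_width']),4)/" h.py
python3 -c "
from h import *
go(.52,.16,.32,-5.8)"
```

```text
shift mm [469.9 400.4 -93.6] turn [ 1.600e-03 -1.000e-04 -1.286e-01] t 0.1 tcp [0.1537 0.6568 0.2257] [ 1.7991e+02 -1.0000e-02 -1.3170e+01] F [-0.5 -0.3 -0.5] 0.0878
```

Request:
{"name": "carry_out", "arguments": {
  "deltas": [
    [1,[35,30,-40],[0,0,0]],
    [1,[70,60,-80],[0,0,0]],
    [1,[105,90,-94],[0,0,-0.03]],
    [1,[142,121,-94],[0,0,-0.06]],
    [1,[180,153,-94],[0,0,-0.09]],
    [1,[217,185,-94],[0,0,-0.128]],
    [1,[255,217,-94],[0,0,-0.128]],
    [1,[293,249,-94],[0,0,-0.128]],
    [1,[330,281,-94],[0,0,-0.128]],
    [1,[367,313,-94],[0,0,-0.128]],
    [1,[405,345,-94],[0,0,-0.128]],
    [1,[443,377,-94],[0,0,-0.128]]
  ]
}}

```text
time_s: 1.3
tcp_pos: [0.4933, 0.1962, 0.3206]
eef_rot: [-180.0, 0.0, -5.8]
contact_force: [0.6, 0.6, 0.3]
gripper_width: 0.0876
gripper_force: 0.0
```

Request:
{"name": "carry_out", "arguments": {
  "deltas": [
    [1,[20,20,0],[0,0,0]],
    [1,[27,23,0],[0,0,0]],
    [1,[27,23,0],[0,0,0]]
  ]
}}

```text
time_s: 1.6
tcp_pos: [0.5176, 0.1716, 0.3199]
eef_rot: [180.0, 0.1, -6.0]
contact_force: [0.8, -0.0, 0.2]
gripper_width: 0.0874
gripper_force: 0.0
```

```bash
python3 -c "
from h import *
p,d,c=cap('wrist','w1')
np.savez('w1.npz',p=p,d=d,view=c['view'],fov_y=c['fov_y'],cx=c['cx'],cy=c['cy'])
go(.56,-.06,.36,-5.8)"
```

```text
shift mm [ 66.5 226.7 -39.9] turn [ 0.0004  0.0009 -0.0018] t 1.65 tcp [0.5171 0.1723 0.32  ] [ 1.7998e+02  5.0000e-02 -5.9000e+00] F [-0.1  0.3  0.5] 0.0877
```

View pics/w1.png

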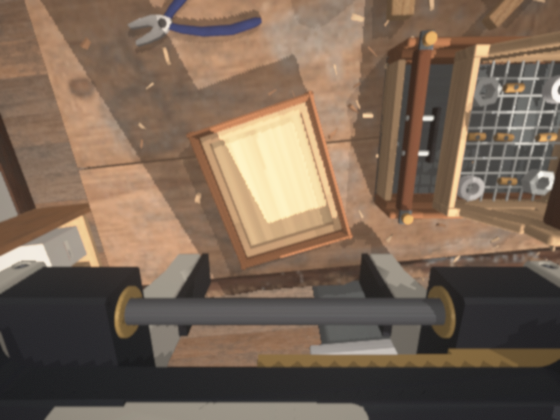

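The pan is fully visible, with corners at about (190,136), (312,94), (352,236) and (243,266). Part of the sieve is at the right edge. Next I'll look from above the sieve.

Request:
{"name": "carry_out", "arguments": {
  "deltas": [
    [1,[10,45,-18],[0,0,0]],
    [1,[22,90,-36],[0,0,0]],
    [1,[36,137,-54],[0,0,0]],
    [1,[50,184,-70],[0,0,0]],
    [1,[60,227,-75],[0,0,0]],
    [1,[63,245,-80],[0,0,0]],
    [1,[63,252,-80],[0,0,0]],
    [1,[63,252,-80],[0,0,0]],
    [1,[63,252,-80],[0,0,0]]
  ]
}}

```text
time_s: 2.55
tcp_pos: [0.554, -0.0832, 0.4002]
eef_rot: [-180.0, 0.0, -5.8]
contact_force: [-0.0, -0.3, -0.6]
gripper_width: 0.0877
gripper_force: 0.0
```

```bash
cat > m2.py <<'E'
from h import *
from m import rect
def load(n):
    z=np.load(n+'.npz'); c={k:z[k] for k in('view','fov_y','cx','cy')}; return z['p'],cloud(c,z['d']),c
def comp(m,u,v):
    m=cv2.morphologyEx(m.astype(np.uint8),cv2.MORPH_CLOSE,np.ones((3,3))); k,l,s,_=cv2.connectedComponentsWithStats(m)
    b=[i for i in range(1,k) if s[i,0]<=u<=s[i,0]+s[i,2] and s[i,1]<=v<=s[i,1]+s[i,3]]; return l==max(b,key=lambda i:s[i,4])
def report(name,m,W,c,zz,p):
    Z=W[...,2]; print(name,m.sum(),'z',np.percentile(Z[m],[5,50,95]).round(4))
    v,u=np.nonzero(m); P=plane(c,u,v,zz); print('   ray rect',rect(P)); return P
if __name__=='__main__':
    for n,u,v in(('w1',270,180),('top0',215,248)):
        p,W,c=load(n); m=comp((W[...,2]>.028)&(W[...,2]<.052)&(W[...,1]>.03)&(W[...,1]<.27)&(W[...,0]>.37)&(W[...,0]<.65),u,v); report(n+' pan',m,W,c,.04,p)
    p,d,c=cap('wrist','w2'); np.savez('w2.npz',p=p,d=d,view=c['view'],fov_y=c['fov_y'],cx=c['cx'],cy=c['cy'])
    go(.55,-.09,.36,-5.8)
E
sed -i 's/^for n in/if __name__=="__main__":\n  for n in/; ' m.py
python3 - <<'E'
s=open('m.py').read().split('\n'); i=[k for k,l in enumerate(s) if l.startswith('  for n in')][0]
open('m.py','w').write('\n'.join(s[:i+1]+['  '+l for l in s[i+1:]]))
E
python3 m2.py
```

```text
w1 pan 3250 z [0.0299 0.0384 0.0418]
   ray rect (array([501.9, 190.3]), array([225.3, 185.1]), 12.03)
top0 pan 1245 z [0.0291 0.0373 0.0425]
   ray rect (array([499.8, 188.7]), array([226.5, 183.6]), 11.67)
shift mm [-3.4  7.2 40.3] turn [-0.0002  0.0003  0.0012] t 2.6 tcp [ 0.5541 -0.0832  0.4003] [-1.7999e+02  2.0000e-02 -5.7300e+00] F [-0.2  0.4 -0.1] 0.0879
```

View pics/w2.png

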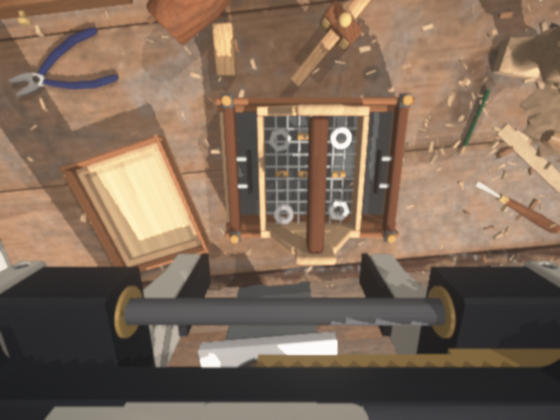

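Here the rail runs from (318,115) to (316,250). The small nuts are in the middle, the big parts at the corners, and the pan is at (137,203).

Run:
```python
from m2 import *
for n,u,v in(('w2',317,185),('top0',361,232)):
    p,W,c=load(n); Z=W[...,2]; q=p.astype(int)
    near=(abs(W[...,1]+.09)<.1)&(abs(W[...,0]-.55)<.12)
    m=comp((Z>.183)&(Z<.21)&near&(q.sum(2)<260),u,v); m=cv2.morphologyEx(m.astype(np.uint8),cv2.MORPH_OPEN,np.ones((3,3)))>0
    P=report(n+' rail',m,W,c,.1945,p); print('  width@mid', np.mean(P,0).round(4))
    m=comp((Z>.17)&(Z<.22)&near,u,v); report(n+' sieve top',m,W,c,.2,p)
    m=comp((Z>.055)&(Z<.095)&(W[...,1]<.09)&(W[...,1]>-.28)&(abs(W[...,0]-.55)<.16),u-75 if n=='w2' else 300,v); report(n+' box',m,W,c,.078,p)
p,W,c=load('w2'); Z=W[...,2]; m=comp((Z>.028)&(Z<.052)&(W[...,1]>.03)&(W[...,1]<.32)&(W[...,0]>.37)&(W[...,0]<.65),137,203);report('w2 pan',m,W,c,.04,p)
```

```text
w2 rail 730 z [0.1874 0.1936 0.1955]
   ray rect (array([ 549.5, -113.9]), array([ 20.5, 170.8]), 79.54)
  width@mid [ 0.5591 -0.1151  0.1945]
w2 sieve top 3669 z [0.1828 0.195  0.2016]
   ray rect (array([ 548.7, -121.7]), array([ 52.9, 198.4]), 84.45)
w2 box 6707 z [0.0618 0.0803 0.0869]
   ray rect (array([ 546.1, -127.2]), array([297.9, 239.2]), 84.32)
top0 rail 1001 z [0.1884 0.1934 0.1968]
   ray rect (array([ 544.3, -121.7]), array([ 22.5, 173.5]), 84.47)
  width@mid [ 0.5435 -0.1216  0.1945]
top0 sieve top 1482 z [0.1793 0.194  0.2009]
   ray rect (array([ 545.7, -121.2]), array([ 55.1, 198.9]), 84.27)
top0 box 3345 z [0.0598 0.0796 0.0879]
   ray rect (array([ 545.9, -127.8]), array([297.9, 236.8]), 84.4)
w2 pan 2595 z [0.0289 0.0376 0.0415]
   ray rect (array([502.8, 187.9]), array([224.6, 189.2]), 12.12)
```

```bash
python3 -c "
from h import *
go(.547,-.1213,.162,-5.65)"
```

```text
shift mm [ -3.2  38.7 238.3] turn [-0.0002  0.0003 -0.0015] t 2.6 tcp [ 0.5541 -0.0832  0.4003] [-1.7999e+02  2.0000e-02 -5.7300e+00] F [-0.2  0.4 -0.1] 0.0879
```

Request:
{"name": "carry_out", "arguments": {
  "deltas": [
    [1,[-3,20,40],[0,0,0]],
    [1,[-3,38.7,85],[0,0,0]],
    [1,[-3,38.7,130],[0,0,0]],
    [1,[-3,38.7,170],[0,0,0]],
    [1,[-3,38.7,205],[0,0,0]],
    [1,[-3,38.7,228],[0,0,0]],
    [1,[-3,38.7,238],[0,0,0]],
    [1,[-3,38.7,238],[0,0,0]],
    [1,[-3,38.7,238],[0,0,0]]
  ]
}}

```text
time_s: 3.5
tcp_pos: [0.5482, -0.1223, 0.1638]
eef_rot: [180.0, -0.1, -5.8]
contact_force: [-0.2, 0.7, 0.5]
gripper_width: 0.0878
gripper_force: 0.0
```

Request:
{"name": "carry_out", "arguments": {
  "deltas": [
    [0.4,[0,0,0],[0,0,0]],
    [0.3,[0,0,0],[0,0,0]],
    [0.2,[0,0,0],[0,0,0]],
    [0.1,[0,0,0],[0,0,0]],
    [0,[0,0,0],[0,0,0]],
    [0,[0,0,0],[0,0,0]],
    [0,[0,0,0],[0,0,0]]
  ],
  "squeeze": 30
}}

```text
time_s: 4.2
tcp_pos: [0.5473, -0.1229, 0.1625]
eef_rot: [180.0, 0.0, -5.8]
contact_force: [1.0, 0.2, -0.7]
gripper_width: 0.0372
gripper_force: 0.0
```

```bash
python3 -c "
from h import *
go(.547,-.1213,.162,-5.65); print(r.get_state()['gripper_force'])"
```

```text
shift mm [-0.4 -1.6  0.5] turn [ 0.      0.0001 -0.0033] t 4.2 tcp [ 0.5473 -0.1229  0.1625] [ 1.80e+02  1.00e-02 -5.84e+00] F [ 1.   0.2 -0.7] 0.0372
0.0
```

Request:
{"name": "carry_out", "arguments": {
  "deltas": [
    [0,[0,0,0],[0,0,0]],
    [0,[0,0,0],[0,0,0]],
    [0,[0,0,0],[0,0,0]],
    [0,[0,0,0],[0,0,0]],
    [0,[0,0,0],[0,0,0]]
  ],
  "squeeze": 45
}}

```text
time_s: 4.7
tcp_pos: [0.5473, -0.1229, 0.1625]
eef_rot: [180.0, 0.0, -5.8]
contact_force: [0.3, -0.7, -0.1]
gripper_width: 0.022
gripper_force: 45.0
```

Request:
{"name": "carry_out", "arguments": {
  "deltas": [
    [0,[0,-3,0],[0,0,0]],
    [0,[0,-6,0],[0,0,0]],
    [0,[0,-9,0],[0,0,0]],
    [0,[0,-11,0],[0,0,0]],
    [0,[0,-11,0],[0,0,0]]
  ]
}}

```text
time_s: 5.2
tcp_pos: [0.5485, -0.1114, 0.1625]
eef_rot: [-180.0, 0.0, -5.8]
contact_force: [-0.9, 0.2, 0.5]
gripper_width: 0.0218
gripper_force: 45.0
```

Request:
{"name": "carry_out", "arguments": {
  "deltas": [
    [0,[0,-3,0],[0,0,0]],
    [0,[0,-6,0],[0,0,0]],
    [0,[0,-6,0],[0,0,0]]
  ]
}}

```text
time_s: 5.5
tcp_pos: [0.549, -0.1061, 0.1625]
eef_rot: [180.0, 0.0, -5.8]
contact_force: [-0.8, -4.2, -1.1]
gripper_width: 0.022
gripper_force: 45.0
```

Request:
{"name": "carry_out", "arguments": {
  "deltas": [
    [0,[0,-2,0],[0,0,0]],
    [0,[0,-3,0],[0,0,0]],
    [0,[0,-3,0],[0,0,0]]
  ]
}}

```text
time_s: 5.8
tcp_pos: [0.5491, -0.1042, 0.1628]
eef_rot: [179.9, 0.0, -5.8]
contact_force: [-0.6, -9.3, -0.8]
gripper_width: 0.022
gripper_force: 45.0
```

Request:
{"name": "carry_out", "arguments": {
  "deltas": [
    [0,[0,8,0],[0,0,0]],
    [0,[0,18,0],[0,0,0]],
    [0,[0,28,0],[0,0,0]],
    [0,[0,36,0],[0,0,0]],
    [0,[0,40,0],[0,0,0]],
    [0,[0,42,0],[0,0,0]],
    [0,[0,42,0],[0,0,0]]
  ]
}}

```text
time_s: 6.5
tcp_pos: [0.545, -0.1453, 0.1626]
eef_rot: [180.0, 0.0, -5.9]
contact_force: [0.2, -2.1, -2.2]
gripper_width: 0.0216
gripper_force: 45.0
```

Request:
{"name": "carry_out", "arguments": {
  "deltas": [
    [0,[0,2,0],[0,0,0]],
    [0,[0,4,0],[0,0,0]],
    [0,[0,4,0],[0,0,0]]
  ]
}}

```text
time_s: 6.8
tcp_pos: [0.5447, -0.1488, 0.1625]
eef_rot: [180.0, 0.0, -5.8]
contact_force: [0.4, -0.1, -1.6]
gripper_width: 0.0213
gripper_force: 45.0
```

Request:
{"name": "carry_out", "arguments": {
  "deltas": [
    [0,[0,2,0],[0,0,0]],
    [0,[0,4,0],[0,0,0]],
    [0,[0,4,0],[0,0,0]]
  ]
}}

```text
time_s: 7.1
tcp_pos: [0.5444, -0.1521, 0.1626]
eef_rot: [-179.9, -0.0, -5.8]
contact_force: [1.3, 4.6, 0.1]
gripper_width: 0.0214
gripper_force: 45.0
```

Request:
{"name": "carry_out", "arguments": {
  "deltas": [
    [0,[0,2,0],[0,0,0]],
    [0,[0,3,0],[0,0,0]],
    [0,[0,3,0],[0,0,0]]
  ]
}}

```text
time_s: 7.4
tcp_pos: [0.5444, -0.154, 0.1628]
eef_rot: [-179.9, -0.1, -5.8]
contact_force: [-1.6, 11.0, 1.6]
gripper_width: 0.0215
gripper_force: 45.0
```

Request:
{"name": "carry_out", "arguments": {
  "deltas": [
    [0,[0,-33,0],[0,0,0]],
    [0,[0,-52,0],[0,0,0]],
    [0,[0,-52,0],[0,0,0]]
  ]
}}

```text
time_s: 7.7
tcp_pos: [0.5491, -0.1042, 0.1628]
eef_rot: [179.8, 0.0, -5.7]
contact_force: [1.1, -9.0, -1.8]
gripper_width: 0.0219
gripper_force: 45.0
```

Request:
{"name": "carry_out", "arguments": {
  "deltas": [
    [0,[0,33,0],[0,0,0]],
    [0,[0,52,0],[0,0,0]]
  ]
}}

```text
time_s: 7.9
tcp_pos: [0.5442, -0.1561, 0.1628]
eef_rot: [-179.9, -0.0, -5.8]
contact_force: [-0.4, 20.0, 13.6]
gripper_width: 0.0218
gripper_force: 45.0
```

```bash
cat > chk.py <<'E'
import sys
from h import *
p,d,c=cap('wrist'); np.savez(sys.argv[1]+'.npz',p=p,d=d,view=c['view'],fov_y=c['fov_y'],cx=c['cx'],cy=c['cy'])
im=np.hstack([cv2.resize(p[90:260,180:420],None,fx=2.4,fy=2.4,interpolation=cv2.INTER_CUBIC)])
cv2.imwrite('pics/'+sys.argv[1]+'.png',im[:,:,::-1]); s=r.get_state(); print(s['time_s'],s['tcp_pos'],s['contact_force'].round(1),s['eef_rot'])
p,d,c=cap('top'); cv2.imwrite('pics/t'+sys.argv[1]+'.png',cv2.resize(p[170:300,270:440],None,fx=4,fy=4,interpolation=cv2.INTER_CUBIC)[:,:,::-1])
p,d,c=cap('scene'); cv2.imwrite('pics/s'+sys.argv[1]+'.png',cv2.resize(p[190:370,220:400],None,fx=3.2,fy=3.2,interpolation=cv2.INTER_CUBIC)[:,:,::-1])
E
python3 chk.py a1
```

```text
7.95 [ 0.54417905 -0.15705646  0.1628764 ] [ 0.3 13.4  3.6] [-1.79867702e+02 -7.35078895e-02 -5.86395585e+00]
```

View pics/sa1.png

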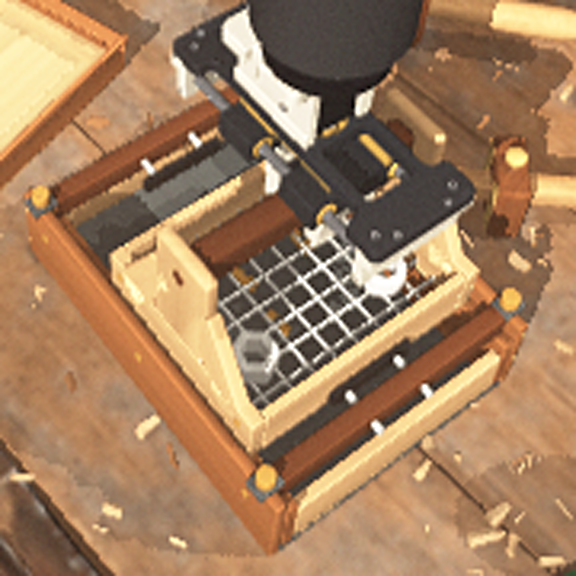

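Request:
{"name": "carry_out", "arguments": {
  "deltas": [
    [0,[0,-30,0],[0,0,0]],
    [0,[0,-50,0],[0,0,0]],
    [0,[0,-20,0],[0,0,0]],
    [0,[0,-3,0],[0,0,0]],
    [0,[0,-33,0],[0,0,0]],
    [0,[0,-50,0],[0,0,0]],
    [0,[0,-20,0],[0,0,0]],
    [0,[0,-3,0],[0,0,0]],
    [0,[0,-33,0],[0,0,0]],
    [0,[0,-50,0],[0,0,0]]
  ]
}}

```text
time_s: 9.05
tcp_pos: [0.5489, -0.1067, 0.1625]
eef_rot: [180.0, 0.0, -5.9]
contact_force: [0.2, -7.2, 1.6]
gripper_width: 0.0219
gripper_force: 45.0
```

Request:
{"name": "carry_out", "arguments": {
  "deltas": [
    [0,[0,30,0],[0,0,0]],
    [0,[0,47,0],[0,0,0]],
    [0,[0,17,0],[0,0,0]],
    [0,[0,0,0],[0,0,0]],
    [0,[0,30,0],[0,0,0]],
    [0,[0,47,0],[0,0,0]],
    [0,[0,17,0],[0,0,0]],
    [0,[0,0,0],[0,0,0]],
    [0,[0,30,0],[0,0,0]],
    [0,[0,47,0],[0,0,0]]
  ]
}}

```text
time_s: 10.05
tcp_pos: [0.5444, -0.153, 0.1626]
eef_rot: [-180.0, -0.0, -5.7]
contact_force: [-0.4, 12.7, 7.9]
gripper_width: 0.0216
gripper_force: 45.0
```

```bash
python3 chk.py a2
python3 - <<'E'
import cv2,numpy as np
a=cv2.imread('pics/a2.png');b=cv2.resize(cv2.imread('pics/ta2.png'),None,fx=.8,fy=.8);c=cv2.imread('pics/sa2.png')[:,:]
c=cv2.resize(c,(400,400)); o=np.zeros((600,800,3),np.uint8); a=cv2.resize(a,(400,283)); b=cv2.resize(b,(400,306))
o[:283,:400]=a;o[290:596,:400]=b;o[:400,400:]=c;cv2.imwrite('pics/ca2.png',o)
E
```

```text
10.1 [ 0.54431677 -0.15427271  0.16263623] [1.3 6.5 0.9] [-1.79937735e+02 -3.62212430e-02 -5.83013130e+00]
```

View pics/ca2.png

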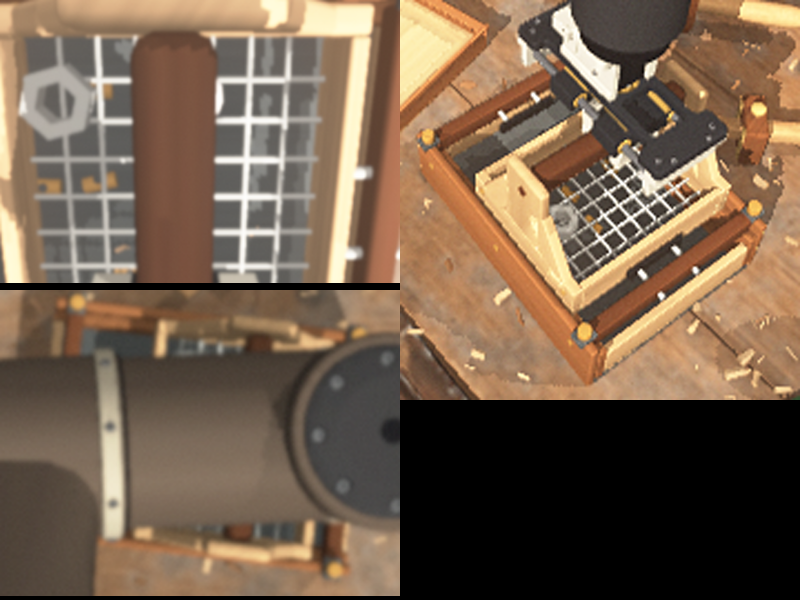

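Brass shows at (105,90), (50,185) and (98,182) in the wrist crop. I'll use depth to tell which nuts are still on the mesh and which are on the box floor.

```bash
cat > brass.py <<'E'
from h import *
O=np.array([.546,-.1275]);a=np.radians(-5.7);B=np.array([[np.cos(a),np.sin(a)],[-np.sin(a),np.cos(a)]])
print('tcp',r.get_state()['tcp_pos'].round(4))
for n in('wrist','scene'):
    p,d,c=cap(n); W=cloud(c,d); h=cv2.cvtColor(p,cv2.COLOR_RGB2HSV)
    L=(W[...,:2]-O)@B.T
    m=(h[...,0]>10)&(h[...,0]<28)&(h[...,1]>120)&(h[...,2]>70)&(abs(L[...,0])<.095)&(abs(L[...,1])<.14)&(W[...,2]<.1)&(W[...,2]>.002)
    k,l,s,ct=cv2.connectedComponentsWithStats(m.astype(np.uint8),connectivity=8)
    for i in range(1,k):
        if s[i,4]>3:
            q=l==i; print(n,s[i].tolist(),'box xy',(np.median(L[q],0)*1000).round(0),'z',np.percentile(W[q][:,2]*1000,[10,50,90]).round(0))
E
python3 brass.py
```

```text
tcp [ 0.5445 -0.1528  0.1626]
wrist [405, 102, 15, 46, 249] box xy [  84. -123.] z [72. 80. 84.]
wrist [100, 104, 64, 4, 150] box xy [ 94. 103.] z [33. 60. 62.]
wrist [95, 108, 4, 6, 9] box xy [ 90. 123.] z [69. 71. 73.]
wrist [410, 154, 3, 3, 5] box xy [  56. -123.] z [81. 82. 84.]
wrist [410, 163, 2, 5, 8] box xy [  48. -124.] z [82. 83. 83.]
wrist [409, 169, 3, 7, 13] box xy [  42. -124.] z [82. 83. 84.]
wrist [409, 178, 3, 3, 4] box xy [  37. -124.] z [81. 83. 83.]
wrist [245, 195, 5, 7, 22] box xy [ 5. 15.] z [18. 19. 21.]
wrist [208, 199, 8, 6, 41] box xy [ 2. 51.] z [18. 19. 21.]
wrist [231, 198, 8, 7, 41] box xy [ 2. 28.] z [19. 20. 21.]
wrist [419, 208, 4, 5, 9] box xy [  11. -135.] z [83. 84. 85.]
wrist [408, 210, 2, 4, 4] box xy [  10. -126.] z [84. 84. 85.]
wrist [419, 216, 2, 3, 4] box xy [   5. -135.] z [84. 85. 85.]
wrist [115, 233, 2, 6, 6] box xy [-13. 123.] z [76. 77. 78.]
wrist [402, 236, 1, 6, 6] box xy [ -14. -124.] z [82. 83. 84.]
wrist [128, 270, 3, 4, 5] box xy [-53. 122.] z [67. 68. 69.]
scene [282, 221, 3, 3, 4] box xy [ 45. 134.] z [81. 83. 84.]
scene [271,
[... 1663 characters left out ...]
cene [302, 299, 34, 29, 134] box xy [ -47. -106.] z [69. 85. 96.]
scene [352, 299, 4, 2, 5] box xy [  41. -128.] z [82. 83. 84.]
scene [354, 302, 3, 3, 4] box xy [  35. -135.] z [83. 84. 85.]
scene [350, 304, 4, 4, 6] box xy [  26. -136.] z [83. 84. 85.]
scene [339, 306, 7, 7, 11] box xy [   5. -132.] z [81. 82. 84.]
scene [345, 309, 5, 3, 7] box xy [  11. -138.] z [82. 83. 84.]
scene [338, 315, 3, 2, 4] box xy [ -11. -137.] z [82. 83. 83.]
scene [332, 316, 4, 3, 5] box xy [ -22. -134.] z [81. 82. 83.]
scene [327, 318, 4, 3, 5] box xy [ -35. -130.] z [82. 83. 84.]
scene [298, 322, 4, 13, 23] box xy [ -92. -106.] z [61. 76. 93.]
scene [307, 330, 12, 7, 20] box xy [ -82. -136.] z [81. 83. 85.]
```

Request:
{"name": "carry_out", "arguments": {
  "deltas": [
    [0,[0,-30,0],[0,0,0]],
    [0,[0,-48,0],[0,0,0]],
    [0,[0,-18,0],[0,0,0]],
    [0,[0,0,0],[0,0,0]],
    [0,[0,-30,0],[0,0,0]],
    [0,[0,-48,0],[0,0,0]],
    [0,[0,-18,0],[0,0,0]],
    [0,[0,0,0],[0,0,0]],
    [0,[0,-30,0],[0,0,0]],
    [0,[0,-48,0],[0,0,0]]
  ]
}}

```text
time_s: 11.3
tcp_pos: [0.549, -0.1055, 0.1626]
eef_rot: [180.0, 0.0, -6.0]
contact_force: [0.1, -10.3, 3.3]
gripper_width: 0.022
gripper_force: 45.0
```

```bash
sed -i 's/(abs(L\[...,0\])<.095)&(abs(L\[...,1\])<.14)/(abs(L[...,0])<.085)\&(abs(L[...,1]-T)<.072)/; s/^for n in/T=((r.get_state()["tcp_pos"][:2]-O)@B.T)[1]\nfor n in/' brass.py; python3 brass.py; python3 -c "
from h import *
p,d,c=cap('wrist'); cv2.imwrite('pics/a3.png',cv2.resize(p[90:260,150:400],None,fx=3.2,fy=3.2,interpolation=cv2.INTER_CUBIC)[:,:,::-1])"
```

```text
tcp [ 0.549  -0.1055  0.1626]
wrist [246, 198, 5, 6, 16] box xy [ 3. 62.] z [17. 19. 21.]
wrist [254, 199, 6, 6, 31] box xy [ 1. 51.] z [18. 19. 21.]
wrist [331, 198, 6, 7, 31] box xy [  1. -28.] z [18. 20. 21.]
wrist [318, 200, 6, 4, 23] box xy [  0. -15.] z [19. 20. 21.]
scene [271, 232, 17, 12, 29] box xy [ 3. 94.] z [88. 92. 96.]
scene [264, 242, 6, 5, 9] box xy [-31.  94.] z [89. 96. 98.]
scene [284, 264, 6, 5, 13] box xy [-1. 57.] z [15. 18. 20.]
scene [311, 265, 4, 4, 4] box xy [56. 22.] z [ 8.  9. 10.]
scene [315, 265, 3, 2, 4] box xy [61. 14.] z [15. 18. 20.]
scene [293, 275, 8, 5, 23] box xy [ 1. 18.] z [14. 17. 20.]
```

View pics/a3.png

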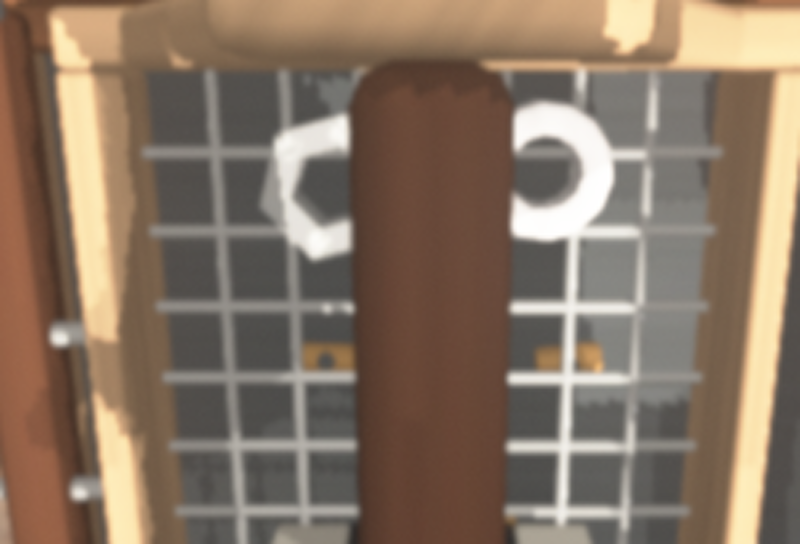

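The wrist crop shows no brass on the mesh; the two patches at (330,355) and (570,357) lie on the box floor. Four nuts are counted down, and the fifth should be near the hidden near end. I'll knock a few more times and look there.

Request:
{"name": "carry_out", "arguments": {
  "deltas": [
    [0,[0,30,0],[0,0,0]],
    [0,[0,48,0],[0,0,0]],
    [0,[0,18,0],[0,0,0]],
    [0,[0,0,0],[0,0,0]],
    [0,[0,30,0],[0,0,0]],
    [0,[0,48,0],[0,0,0]],
    [0,[0,18,0],[0,0,0]],
    [0,[0,0,0],[0,0,0]],
    [0,[0,30,0],[0,0,0]],
    [0,[0,48,0],[0,0,0]]
  ]
}}

```text
time_s: 12.45
tcp_pos: [0.5444, -0.1528, 0.1626]
eef_rot: [-180.0, -0.0, -5.7]
contact_force: [-0.2, 11.5, 7.6]
gripper_width: 0.0219
gripper_force: 45.0
```

```bash
python3 brass.py; python3 -c "
from h import *
p,d,c=cap('wrist'); q,_,_=cap('scene'); a=cv2.resize(p[130:290,170:330],(400,400),interpolation=cv2.INTER_CUBIC); b=cv2.resize(q[215:335,240:360],(400,400),interpolation=cv2.INTER_CUBIC); cv2.imwrite('pics/a4.png',np.clip(np.hstack([a,b])[:,:,::-1]*1.4,0,255))"
```

```text
tcp [ 0.5444 -0.1528  0.1626]
wrist [243, 142, 4, 6, 20] box xy [59. 14.] z [18. 20. 20.]
wrist [245, 195, 5, 7, 24] box xy [ 5. 14.] z [19. 19. 21.]
wrist [231, 198, 8, 7, 41] box xy [ 1. 28.] z [19. 20. 21.]
scene [274, 245, 28, 21, 172] box xy [-6. 44.] z [73. 86. 97.]
scene [312, 261, 2, 3, 4] box xy [60. 27.] z [19. 19. 20.]
scene [261, 265, 7, 5, 16] box xy [-73.  44.] z [ 92.  95. 100.]
scene [293, 273, 6, 6, 21] box xy [ 1. 22.] z [15. 18. 20.]
scene [298, 278, 3, 3, 6] box xy [ 4. 10.] z [12. 17. 19.]
scene [304, 287, 4, 3, 7] box xy [ -2. -18.] z [13. 19. 20.]
scene [307, 291, 4, 4, 10] box xy [ -0. -33.] z [14. 17. 20.][ WARN:0@3.428] global loadsave.cpp:1063 imwrite_ Unsupported depth image for selected encoder is fallbacked to CV_8U.
```

View pics/a4.png

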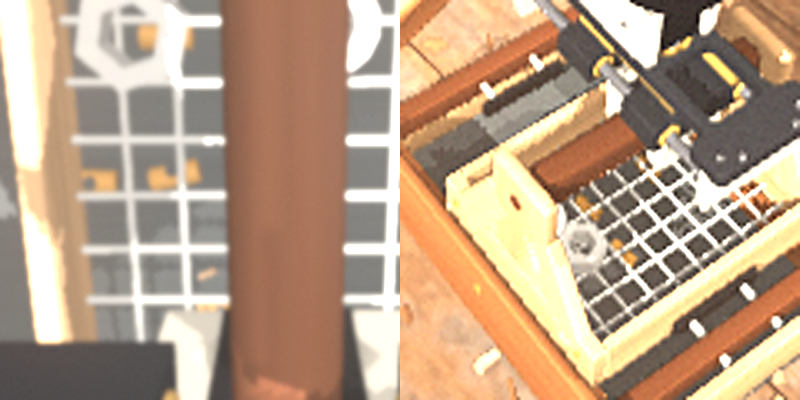

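Run:
```python
from brass import *
p,d,c=cap('wrist'); W=cloud(c,d); L=(W[...,:2]-O)@B.T
for v in range(235,252,2):
    print(v,[ (u,p[v,u].tolist(),(L[v,u]*1000).round().astype(int).tolist(),int(W[v,u,2]*1000)) for u in range(247,259,3)])
```

```text
tcp [ 0.5445 -0.1524  0.1626]
wrist [227, 141, 5, 7, 26] box xy [59. 30.] z [19. 19. 20.]
wrist [246, 143, 1, 5, 5] box xy [58. 14.] z [18. 20. 20.]
wrist [246, 195, 4, 7, 26] box xy [ 5. 15.] z [18. 19. 20.]
wrist [231, 198, 8, 7, 43] box xy [ 2. 28.] z [19. 20. 20.]
scene [275, 244, 27, 21, 151] box xy [-7. 46.] z [73. 87. 97.]
scene [260, 264, 8, 6, 16] box xy [-74.  46.] z [91. 95. 99.]
scene [293, 273, 5, 5, 15] box xy [-0. 24.] z [15. 18. 21.]
scene [297, 278, 4, 3, 10] box xy [ 2. 11.] z [10. 16. 18.]
scene [304, 286, 3, 4, 7] box xy [ -0. -17.] z [13. 17. 20.]
scene [307, 290, 4, 5, 12] box xy [ -1. -32.] z [15. 19. 19.]
235 [(247, [103, 101, 97], [-40, 18], 10), (250, [93, 92, 89], [-40, 15], 9), (253, [93, 92, 89], [-40, 11], 9), (256, [94, 93, 90], [-40, 8], 9)]
237 [(247, [102, 101, 98], [-43, 18], 10), (250, [100, 98, 95], [-43, 15], 8), (253, [121, 110, 100], [-43, 11], 9), (256, [132, 116, 101], [-42, 8], 12)]
239 [(247, [109, 108, 105], [-45, 18], 10), (250, [136, 123, 111], [-45, 15], 10), (253, [174, 146, 120], [-41, 10], 19), (256, [138, 122, 108], [-45, 8], 10)]
2
[... 254 characters left out ...]
107, 102], [-50, 12], 10), (256, [106, 106, 102], [-50, 8], 10)]
245 [(247, [111, 109, 105], [-52, 18], 10), (250, [106, 106, 102], [-52, 15], 10), (253, [105, 105, 102], [-52, 12], 10), (256, [106, 105, 102], [-52, 8], 11)]
247 [(247, [138, 135, 130], [-54, 18], 10), (250, [134, 131, 127], [-55, 15], 10), (253, [133, 131, 127], [-54, 12], 10), (256, [133, 132, 127], [-55, 8], 9)]
249 [(247, [209, 205, 197], [-28, 10], 73), (250, [211, 206, 198], [-28, 7], 72), (253, [210, 205, 197], [-28, 5], 73), (256, [211, 206, 197], [-28, 2], 72)]
251 [(247, [168, 164, 158], [-60, 19], 9), (250, [189, 171, 152], [-55, 14], 18), (253, [202, 178, 155], [-56, 11], 18), (256, [212, 185, 157], [-56, 8], 17)]
```

Request:
{"name": "carry_out", "arguments": {
  "deltas": [
    [0,[0,-10,0],[0,0,0]],
    [0,[0,-20,0],[0,0,0]],
    [0,[0,-24,0],[0,0,0]],
    [0,[0,-24,-5],[0,0,0]],
    [0,[0,-24,-15],[0,0,0]],
    [0,[0,-24,-35],[0,0,0]],
    [0,[0,-24,-60],[0,0,0]],
    [0,[0,-24,-85],[0,0,0]],
    [0,[0,-24,-110],[0,0,0]],
    [0,[0,-24,-125],[0,0,0]],
    [0,[0,-24,-130],[0,0,0]]
  ]
}}

```text
time_s: 13.9
tcp_pos: [0.547, -0.129, 0.2946]
eef_rot: [-180.0, -0.1, -5.8]
contact_force: [-0.1, -0.7, -8.3]
gripper_width: 0.0211
gripper_force: 45.0
```

```bash
python3 brass.py|grep -v scene; python3 -c "
from h import *
p,d,c=cap('wrist'); q,_,_=cap('scene'); a=cv2.resize(p[90:290,180:380],(400,400),interpolation=cv2.INTER_CUBIC); b=cv2.resize(q[200:360,220:380],(400,400),interpolation=cv2.INTER_CUBIC); cv2.imwrite('pics/a5.png',np.clip(np.hstack([a,b])[:,:,::-1]*1.2,0,255).astype(np.uint8))"
```

```text
tcp [ 0.547  -0.129   0.2946]
wrist [247, 176, 5, 5, 22] box xy [ 0. 51.] z [19. 20. 21.]
```

View pics/a5.png

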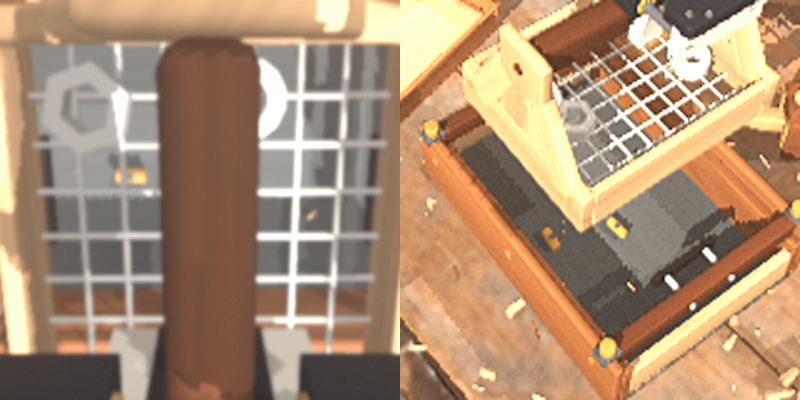

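Run:
```python
from h import *
s=r.get_state(); R=Ro.from_euler('xyz',s['eef_rot'],degrees=True)
for n in('wrist','scene'):
    p,d,c=cap(n); W=cloud(c,d); Tl=(R.inv().apply((W-s['tcp_pos']).reshape(-1,3)).reshape(W.shape))*1000
    if n=='scene':
        L=W[295,280],W[291,307]; print(L)
    h=cv2.cvtColor(p,cv2.COLOR_RGB2HSV); pale=(h[...,2]>120)&(h[...,1]<150)
    # tool z: rail centre at ~-19 -> underside at +99 ; walls top at +55 ; boards top -40
    for nm,z0,z1 in(('board',-45,0),('wall',48,62)):
        m=(Tl[...,2]>z0)&(Tl[...,2]<z1)&pale&(abs(Tl[...,0])<125)&(abs(Tl[...,1])<100)
        for sg in(1,-1):
            q=Tl[m&(sg*Tl[...,0]>80)]
            if len(q)>20: print(n,nm,'x side',sg,len(q),np.percentile(q[:,0],[2,10,50,90,98]).round(1),'z',np.percentile(q[:,2],[2,50]).round(1))
            q=Tl[m&(sg*Tl[...,1]>60)&(abs(Tl[...,0])<70)]
            if len(q)>20: print(n,nm,'y side',sg,len(q),np.percentile(q[:,1],[2,10,50,90,98]).round(1),'z',np.percentile(q[:,2],[2,50]).round(1))
go(.502,.189,.295,12)
```

```text
wrist board x side 1 4736 [87.8 88.8 93.3 98.1 99.3] z [-39.9 -38.2]
wrist wall x side 1 1266 [80.5 83.  91.9 98.2 99.5] z [49.9 56.3]
wrist wall y side 1 1581 [70.6 71.  73.6 77.3 78.2] z [55.  56.5]
wrist wall x side -1 39 [-90.7 -89.3 -88.2 -87.6 -87.2] z [48.6 54.3]
wrist wall y side -1 1577 [-80.4 -79.5 -75.8 -73.1 -72.8] z [55.3 56.7]
(array([ 0.48542028, -0.12108572,  0.02055747]), array([ 0.54077874, -0.15494931,  0.01899216]))
scene board x side 1 143 [87.4 88.1 91.1 97.3 98.8] z [-38.8 -36.1]
scene board x side -1 428 [-100.4 -100.1  -98.5  -91.4  -89.5] z [-38.5 -27.1]
scene wall x side 1 150 [82.3 87.  88.9 96.4 98.7] z [48.9 57.1]
scene wall y side 1 288 [73.8 74.7 78.4 81.1 81.7] z [55.5 58. ]
scene wall x side -1 315 [-100.6 -100.1  -98.9  -86.7  -81.6] z [48.4 57.5]
scene wall y side -1 131 [-78.1 -77.  -73.6 -70.8 -69.9] z [56.1 58.3]
shift mm [ -76.2 -311.6   -3.7] turn [-3.000e-04  2.500e-03 -3.114e-01] t 14.2 tcp [ 0.546  -0.1288  0.2912] [ 1.7999e+02  1.4000e-01 -5.8400e+00] F [ 0.  -0.5 -9.1] 0.0217
```

Request:
{"name": "carry_out", "arguments": {
  "deltas": [
    [0,[-4,-15,0],[0,0,0]],
    [0,[-11,-45,0],[0,0,-0.03]],
    [0,[-20,-80,0],[0,0,-0.07]],
    [0,[-28,-115,0],[0,0,-0.11]],
    [0,[-37,-150,0],[0,0,-0.15]],
    [0,[-45,-185,0],[0,0,-0.19]],
    [0,[-54,-220,0],[0,0,-0.23]],
    [0,[-62,-255,0],[0,0,-0.27]],
    [0,[-70,-285,0],[0,0,-0.3]],
    [0,[-74,-303,0],[0,0,-0.312]],
    [0,[-76,-311,0],[0,0,-0.312]],
    [0,[-76,-312,0],[0,0,-0.312]]
  ]
}}

```text
time_s: 15.4
tcp_pos: [0.5022, 0.1904, 0.292]
eef_rot: [180.0, 0.1, 12.1]
contact_force: [0.5, -0.9, -9.4]
gripper_width: 0.0221
gripper_force: 45.0
```

Run:
```python
from h import *
from m2 import rect
go(.502,.189,.2,12)
O=np.array([.546,-.1275]);a=np.radians(-5.7);B=np.array([[np.cos(a),np.sin(a)],[-np.sin(a),np.cos(a)]])
for n in('top','scene'):
    p,d,c=cap(n,n+'5'); W=cloud(c,d); h=cv2.cvtColor(p,cv2.COLOR_RGB2HSV);L=(W[...,:2]-O)@B.T;Z=W[...,2]
    m=(abs(L[...,0])<.088)&(abs(L[...,1])<.11)&(Z>.0135)&(Z<.03)&(h[...,1]>70)
    k,l,s,_=cv2.connectedComponentsWithStats(m.astype(np.uint8),connectivity=8)
    print(n,[(s[i,4],(np.median(L[l==i],0)*1000).round().tolist()) for i in range(1,k) if s[i,4]>5])
# pan from scene
np.savez('scene5.npz',p=p,d=d,view=c['view'],fov_y=c['fov_y'],cx=c['cx'],cy=c['cy'])
p,d,c=cap('wrist','w5');np.savez('w5.npz',p=p,d=d,view=c['view'],fov_y=c['fov_y'],cx=c['cx'],cy=c['cy'])
z=np.load('scene0.npz'); c={k:z[k] for k in('view','fov_y','cx','cy')};W=cloud(c,z['d'])
m=(W[...,2]>.028)&(W[...,2]<.05)&(abs(W[...,1]-.19)<.13)&(abs(W[...,0]-.5)<.145); m=cv2.morphologyEx(m.astype(np.uint8),cv2.MORPH_CLOSE,np.ones((3,3)))
k,l,s,_=cv2.connectedComponentsWithStats(m); i=1+np.argmax(s[1:,4]); v,u=np.nonzero(l==i); print('scene pan',rect(plane(c,u,v,.04)))
```

```text
shift mm [-0.4  1.3 92. ] turn [0.0003 0.0009 0.0021] t 15.4 tcp [0.5022 0.1904 0.292 ] [1.7999e+02 5.0000e-02 1.2120e+01] F [ 0.5 -0.9 -9.4] 0.0221
top [(np.int32(38), [57.0, 23.0]), (np.int32(36), [-2.0, 56.0]), (np.int32(38), [0.0, 21.0]), (np.int32(44), [-3.0, -22.0]), (np.int32(39), [-61.0, 4.0])]
scene [(np.int32(27), [57.0, 19.0]), (np.int32(29), [-2.0, 54.0]), (np.int32(32), [2.0, 19.0]), (np.int32(31), [-2.0, -27.0]), (np.int32(32), [-61.0, 1.0])]
scene pan (array([499.7, 184.5]), array([227.5, 189.3]), 11.89)
```

The top and scene views both count five nuts on the box floor. Lowering over the pan.

Request:
{"name": "carry_out", "arguments": {
  "deltas": [
    [0,[-1,0.6,15],[0,0,0]],
    [0,[-1,0.6,40],[0,0,0]],
    [0,[-1,0.6,70],[0,0,0]],
    [0,[-1,0.6,100],[0,0,0]],
    [0,[-1,0.6,120],[0,0,0]],
    [0,[-1,0.6,132],[0,0,0]],
    [0,[-1,0.6,139],[0,0,0]],
    [0,[-1,0.6,141],[0,0,0]],
    [0,[-1,0.6,141],[0,0,0]]
  ]
}}

```text
time_s: 16.45
tcp_pos: [0.5025, 0.1886, 0.1523]
eef_rot: [-180.0, -0.1, 12.0]
contact_force: [0.6, -0.4, -9.3]
gripper_width: 0.0218
gripper_force: 45.0
```

Run:
```python
from h import *
s=r.get_state(); R=Ro.from_euler('xyz',s['eef_rot'],degrees=True); print(s['tcp_pos'],s['contact_force'].round(1))
ps=[]
for n in('wrist','scene'):
    p,d,c=cap(n); ps.append(p); W=cloud(c,d); np.savez(n+'6.npz',p=p,d=d,view=c['view'],fov_y=c['fov_y'],cx=c['cx'],cy=c['cy'])
    T=R.inv().apply((W-s['tcp_pos']).reshape(-1,3)).reshape(W.shape)*1000
    rim=(abs(W[...,2]-.0385)<.0045)
    for ax,o,lim in((0,1,105),(1,0,85)):
        for sg in(1,-1):
            m=rim&(sg*T[...,ax]>lim-3)&(sg*T[...,ax]<lim+22)&(abs(T[...,o])<70); q=T[m][:,ax]*sg
            if len(q)>30: print(n,'xy'[ax],sg,len(q),'rim',np.percentile(q,[3,10,50,90,97]).round(1))
a=cv2.resize(ps[1][130:290,130:290],(560,560),interpolation=cv2.INTER_CUBIC); cv2.imwrite('pics/b6.png',a[:,:,::-1])
```

```text
[0.50252004 0.18863352 0.15227343] [ 0.6 -0.4 -9.3]
wrist x 1 120 rim [106.5 107.3 108.9 110.4 110.5]
scene x -1 92 rim [106.8 108.1 110.  111.5 112.3]
scene y 1 97 rim [86.4 87.7 89.6 91.9 92.3]
```

View pics/b6.png

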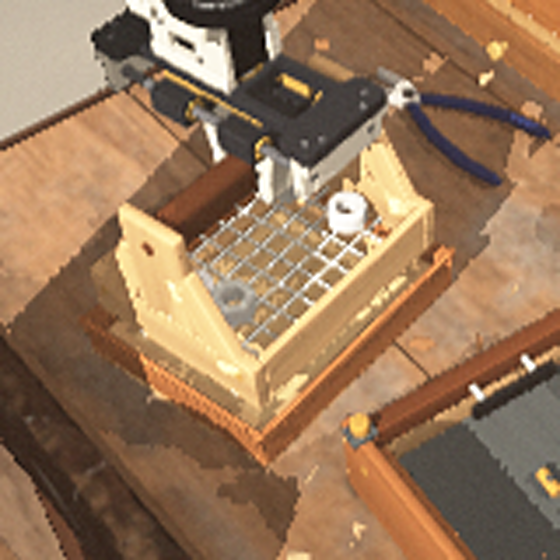

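The sieve sits square above the pan with an even gap. Now lowering slowly with small corrections.

Request:
{"name": "carry_out", "arguments": {
  "deltas": [
    [0,[-0.4,0.8,2],[0,0,0]],
    [0,[-0.4,0.8,5],[0,0,0]],
    [0,[-0.4,0.8,8],[0,0,0]],
    [0,[-0.4,0.8,10],[0,0,0]],
    [0,[-0.4,0.8,12],[0,0,0]],
    [0,[-0.4,0.8,14],[0,0,0]],
    [0,[-0.4,0.8,16],[0,0,0]],
    [0,[-0.4,0.8,18],[0,0,0]],
    [0,[-0.4,0.8,18],[0,0,0]]
  ]
}}

```text
time_s: 17.45
tcp_pos: [0.5016, 0.1875, 0.1332]
eef_rot: [180.0, 0.0, 12.0]
contact_force: [-0.6, -0.2, -9.1]
gripper_width: 0.0217
gripper_force: 45.0
```

Request:
{"name": "carry_out", "arguments": {
  "deltas": [
    [0,[0,0,1.5],[0,0,0]],
    [0,[0,0,3],[0,0,0]],
    [0,[0,0,4.5],[0,0,0]],
    [0,[0,0,5],[0,0,0]],
    [0,[0,0,5],[0,0,0]]
  ]
}}

```text
time_s: 17.95
tcp_pos: [0.5026, 0.1887, 0.1302]
eef_rot: [-179.9, -0.1, 12.1]
contact_force: [-3.4, 3.6, 3.5]
gripper_width: 0.0217
gripper_force: 45.0
```

Request:
{"name": "carry_out", "arguments": {
  "deltas": [
    [0,[0,0,-1],[0,0,0]],
    [0,[-0.8,-1.2,-1],[0,0,0]],
    [0,[-0.8,-1.2,0],[0,0,0]],
    [0,[-0.8,-1.2,1],[0,0,0]],
    [0,[-0.8,-1.2,1],[0,0,0]]
  ]
}}

```text
time_s: 18.45
tcp_pos: [0.5003, 0.1883, 0.1268]
eef_rot: [180.0, 0.1, 12.0]
contact_force: [-0.4, 1.1, -8.6]
gripper_width: 0.0217
gripper_force: 45.0
```

Request:
{"name": "carry_out", "arguments": {
  "deltas": [
    [0,[0,0,1.2],[0,0,0]],
    [0,[0,0,2.4],[0,0,0]],
    [0,[0,0,3.6],[0,0,0]],
    [0,[0,0,4.8],[0,0,0]],
    [0,[0,0,4.8],[0,0,0]]
  ]
}}

```text
time_s: 18.95
tcp_pos: [0.5006, 0.1885, 0.1225]
eef_rot: [180.0, 0.0, 12.0]
contact_force: [0.2, 0.6, -8.6]
gripper_width: 0.0217
gripper_force: 45.0
```

Request:
{"name": "carry_out", "arguments": {
  "deltas": [
    [0,[0,0,1],[0,0,0]],
    [0,[0,0,2],[0,0,0]],
    [0,[0,0,2.5],[0,0,0]],
    [0,[0,0,2.5],[0,0,0]]
  ]
}}

```text
time_s: 19.35
tcp_pos: [0.501, 0.1887, 0.1206]
eef_rot: [-180.0, -0.0, 12.1]
contact_force: [0.7, -0.4, -7.0]
gripper_width: 0.0217
gripper_force: 45.0
```

Request:
{"name": "carry_out", "arguments": {
  "deltas": [
    [0,[0,0,0.8],[0,0,0]],
    [0,[0,0,1.2],[0,0,0]],
    [0,[0,0,1.2],[0,0,0]]
  ]
}}

```text
time_s: 19.65
tcp_pos: [0.5015, 0.1889, 0.1205]
eef_rot: [-180.0, -0.1, 12.1]
contact_force: [-1.9, -0.9, 5.5]
gripper_width: 0.0214
gripper_force: 45.0
```

Request:
{"name": "carry_out", "arguments": {
  "deltas": [
    [0,[0,0,-0.8],[0,0,0]],
    [0.3,[0,0,-0.8],[0,0,0]],
    [0.4,[0,0,-0.8],[0,0,0]],
    [0.6,[0,0,-0.8],[0,0,0]],
    [0.8,[0,0,-0.8],[0,0,0]],
    [1,[0,0,-0.8],[0,0,0]],
    [1,[0,0,-0.8],[0,0,0]],
    [1,[0,0,-0.8],[0,0,0]],
    [1,[0,0,-0.8],[0,0,0]],
    [1,[0,0,-0.8],[0,0,0]]
  ]
}}

```text
time_s: 20.65
tcp_pos: [0.5007, 0.1886, 0.1199]
eef_rot: [180.0, 0.0, 12.0]
contact_force: [0.5, 0.0, 0.9]
gripper_width: 0.0841
gripper_force: 0.0
```

Request:
{"name": "carry_out", "arguments": {
  "deltas": [
    [1,[0,0,-5],[0,0,0]],
    [1,[0,0,-20],[0,0,0]],
    [1,[0,0,-50],[0,0,0]],
    [1,[0,0,-90],[0,0,0]],
    [1,[0,0,-130],[0,0,0]],
    [1,[0,0,-170],[0,0,0]],
    [1,[0,0,-200],[0,0,0]],
    [1,[0,0,-200],[0,0,0]],
    [1,[0,0,-200],[0,0,0]]
  ]
}}

```text
time_s: 21.55
tcp_pos: [0.5007, 0.1888, 0.3206]
eef_rot: [-179.9, -0.1, 12.0]
contact_force: [-0.6, 0.5, -0.7]
gripper_width: 0.0874
gripper_force: 0.0
```

Run:
```python
from h import *
p,d,c=cap('wrist','w9'); W=cloud(c,d); a=np.radians(12); L=(W[...,:2]-[.5015,.189])@np.array([[np.cos(a),-np.sin(a)],[np.sin(a),np.cos(a)]])*1000; Z=W[...,2]*1000
print('expected wall 64, board 159')
for sy in(1,-1): m=(abs(sy*L[...,1]-75)<3)&(abs(L[...,0])<60)&(Z>45); print('wall y',sy,m.sum(),np.median(Z[m]).round(1), [np.median(Z[m&(sx*L[...,0]>20)]).round(1) for sx in(1,-1)])
for sx in(1,-1): m=(abs(sx*L[...,0]-94)<4)&(abs(L[...,1])<20)&(Z>120); print('board',sx,m.sum(),np.median(Z[m]).round(1) if m.any() else 0)
q,_,_=cap('scene'); o=np.zeros((400,800,3),np.uint8); o[:,:400]=cv2.resize(p[90:300,130:340],(400,400)); o[:,400:]=cv2.resize(q[140:300,130:290],(400,400)); cv2.imwrite('pics/f9.png',o[:,:,::-1]); print(r.get_state()['tcp_pos'],r.get_state()['time_s'])
```

```text
expected wall 64, board 159
wall y 1 2514 409.9 [np.float64(410.1), np.float64(63.3)]
wall y -1 1180 400.5 [np.float64(404.5), np.float64(64.5)]
board 1 359 159.2
board -1 193 159.0
[0.50017054 0.18839763 0.31897443] 21.65
```

View pics/f9.png

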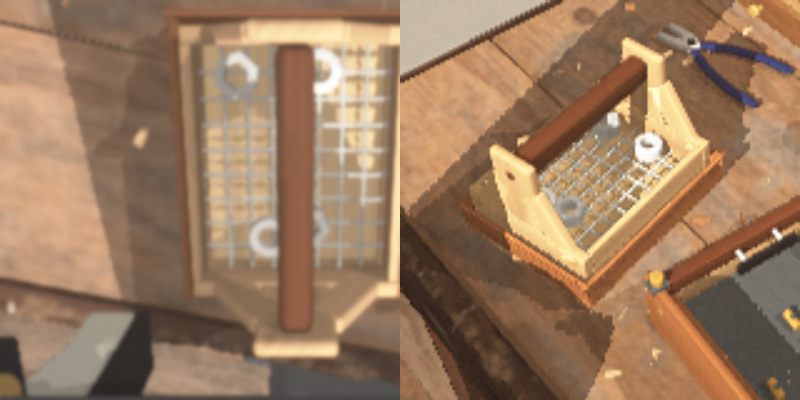

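The sieve is fully home: board tops read 159 mm at both ends, as expected. All four large parts are still in it, at (237,72), (325,70), (268,238) and (318,230), and no brass is left. Handing in.

```bash
python3 -c "
from plant import r
print(r.close_job())"
```

```text
the job is handed in; nothing more can be done
None
```

The job is handed in at about 22 s: all five brass nuts are in the catch box, and the sieve sits fully home and released in the pan with its four large parts; the hardest buffer knock was an estimated 7 mm.

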